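Find the phone frame with the proud boss by rocking a straightedge

ROBOT

A 6-joint arm with a two-finger parallel gripper is mounted at the origin on the work surface. World frame = base frame: x ahead of the robot, y to its left, z up, the work surface at z = 0. Lengths are in m, angles in rad, forces in N, time in s.
With the tool pointing down it reaches from about 0.375 to 0.9 m from the base axis. Payload 3.1 kg.
Tool frame: the origin (TCP) lies where the fingers leave the gripper's body, on its centre line; the fingertips stand 70 mm ahead of it and the grasp point (between the pads) lies 51 mm ahead of it; z points along the fingers, y is the line along which they close (so a half turn about z gives the same grasp; the last joint's range is limited). The gripper opens to 87 mm and grips with 3 to 60 N. Pads are 19 mm wide; open, the fingers measure 117 mm over their backs; the gripper's body (75 mm by 190 mm) begins 51 mm behind the grasp point.
Start: joints at [-1.327, 0.527, 1.433, -0, 1.181, -0.178], TCP at [0.256, -0.57, 0.292] pointing down, gripper open.
Joint ranges: [-3.08, 3.08], [-0.75, 2.2], [0.22, 2.44], [-1.43, 4.57], [0, 2.65], [-2.85, 2.85]. Speed limits (rad/s): [2.79, 2.79, 3.14, 3.14, 3.14, 3.14].

INTERFACE

Orientations are given as a unit quaternion [x, y, z, w].
In Python, from rig import robot gives the robot as it stands.
- The arm moves only by the tool send_rows, never from a script. Its argument "deltas" is text: rows parted by semicolons, each of 7 numbers parted by spaces: the shift along the tool's x, y, z in mm, then the turn, a rotation vector about the tool's x, y, z in degrees, then the opening, from 0 (shut) to 1 (fully open). A call has 1 to 10 rows; each row shifts and turns the commanded pose from where the row before left it, along the tool's axes as they then stand; what a row does not reach is not made up. A row lasts 1/8 s, in which the tool goes at most 62.5 mm and 10.7 degrees, less where a joint would pass 70% of its speed; a pose out of reach is approached as far as the arm can. A call is refused whole if a number of a shift passes 62.5 or a number of a turn 10.7, either way. A call with a gripper value outside its range is refused whole. The fingers move at their own pace and stop on an object; "newtons" is the grip in N (left out, the last holds). Time passes only in rows, so rows that do not move let the fingers close. It gives the time, the measured TCP pose, the force, the opening and the grip force at its end, in the units of the state.
- robot.get_obs(): the state, without advancing time (a new reading comes with each control period).
- robot.camera(name): name is "scene" or "top" or "wrist"; returns a dict with "image" (400x640x3 uint8, red, green, blue), "depth" (400x640 float32, m along the optical axis (not along the pixel's ray), 0 where there is no reading), "fovy" (degrees; the focal length in pixels is half the picture's height over the tangent of half this angle, whatever the lens; pixels are square), "cx", "cy" (the principal point, pixels), "rvec" (rotation vector, rad) and "tvec" (3), from world to camera coordinates, as OpenCV has them. Camera axes: x right, y down, z forward; pixel columns grow to the right and rows downward; lengths in m; the calibration is good to about 2 mm. A picture is of the moment at which its call begins.
- robot.hand_in(): hands the job in; it is judged then, once.
Trained networks look in the newest picture that a camera, given by its name, has taken for a name from the list of things; names that differ only in an ending like _2 or _b are one class to them, and where a whole thing is asked for, a point or a joint stands for the part that bears it (a point fixed in the world has none). Each returns a list of dicts, best first, with "p" (0 to 1); they miss things now and then, are a little off and sometimes report something else, mostly with a low value. They report only what shows in the picture. A call takes as long as a camera call. They do not tell look-alikes from the thing itself.
- robot.find_in(camera, thing): "box" ([left, top, right, bottom] in pixels, round what is visible of it).
- robot.cut_out(camera, thing): "region" (400x640 bool, what is visible of it) and "box" ([left, top, right, bottom] in pixels, round what is visible of it).
The state is a dict: "time": time; "q": joint angles; "joint_velocities": joint speeds; "joint_torque": joint torques, N m; "position": TCP position; "tool_rot": TCP orientation; "ft_force": force on the tool from outside, world axes, zero at the start; "moment": the same for the moment, N m; "grip_width": finger opening in m; "grip_force": force on a finger pad.
Only numpy, scipy, OpenCV 4.12 (cv2) and the standard library are available. Lean on these libraries where they do the work, as an engineer would, in place of code of your own. Each camera call takes 0.05 s, during which the arm holds its last target. There are 200 camera calls.

TASK

One of the two phone frames clamped on the sill has a centre boss that stands proud of its rim. Find it with the steel straightedge: lay it lengthwise along the middle of a frame's face, let go, and press gently and steadily for a second with the closed fingertips (3 to 10 newtons, and never a knock of over 30) near first the end with the hanging hole, then the other end; on the sound frame it lies still, on the faulty one the pressed end gives way and it rocks. When it has rocked both ways in that order, leave the straightedge lying there, lengthwise and central on the faulty frame, as its mark, and do not disturb the other things on the sill.

Things in the scene. Friction and masses are not known exactly. Their poses are not given: they have to be found in the camera images.
- frame_1_face (a point): Right-hand grey phone frame (160 long x 76 wide x 10 mm high), clamped face up on a black holder. The point is the centre of its face, level with the top of its rim, 22 mm above the plank; x runs along its length, y across, z up. The rim's end rails are 14 mm broad (66 to 80 mm from the centre along x), the long rails 5 mm; inside, the floor is 7 mm below the rim.
- frame_2_face (a point): The middle frame, left of frame_1 and just like it, same axes; the point is the centre of its face at rim height. At each frame's centre is a flat-topped boss 24 mm across: in one frame (which, changes each start) it ends 1 mm below the rim, in the other 3 mm above. A straightedge laid there rests level on the boss; under 0.4 to 0.7 N on an end it tips 0.04 rad, onto the end rail, and comes level again when let go.
- frame_1: The fixed holder block (172 x 84 x 12 mm, black) with frame_1 on it; origin at the centre of its underside, same axes as the face. Nothing in it gives way. At most 30 N may be put on the frame.
- frame_2: The fixed holder block with frame_2 on it, as frame_1.
- edge_mid (a point): Centre (14 mm above the underside) of the loose steel straightedge, 0.22 to 0.34 kg: a flat bar 164 x 24 x 6 mm with a grip block 40 long x 12 wide x 22 mm high on its middle, 28 mm high in all. It starts on the plank left of the frames. x runs along it towards the end with the hanging hole (dark 10 mm spot), z up. Grasp the block from above, across its 12 mm width (along y).
- edge_hole_end (a point): Press point at the hanging-hole end: on the bar's upper face (6 mm above its underside), on its centre line, 62 mm from the middle, 20 mm in from the end.
- edge_plain_end (a point): Press point at the other, plain end: on the bar's upper face, 62 mm from the middle, 20 mm in from the end.
- tray: Bystander, to be left alone: yellow plastic tray with small compartments, 90 x 150 x 22 mm. Origin at the centre of its underside.
- screwdriver: Bystander, to be left alone: steel screwdriver, 150 mm long, lying. Origin at the centre of its underside.
- lens: Bystander, to be left alone: round magnifier lens, 72 mm across and 8 mm thick, with a flat black handle, lying. Origin at the centre of its underside.
- spudger: Bystander, to be left alone: thin black pry bar, 120 x 10 x 6 mm, lying. Origin at the centre of its underside.
- jar: Bystander, to be left alone: small closed jar, 36 mm across, 42 mm high. Origin at the centre of its underside.
- back_cover: Bystander, to be left alone: loose grey phone back cover, 145 x 70 x 6 mm, lying flat. Origin at the centre of its underside.
- mug: Bystander, to be left alone: white mug, 76 mm across, 85 mm high. Origin at the centre of its underside.
Mind the look-alikes: they are no part of the job. What is shaped like the frame_1 but blue is not meant. Of the things that look like the part that bears edge_mid, take the one that is farthest from the robot's base at the start.

How it is judged:
On the way, in this order (a step that is already met when the one before it is completed fails the run):
1. with the straightedge lengthwise over the proud boss, its hanging-hole end is pressed down onto the frame's rim (steady, 1 to 12 N on the rim) (angle between edge_mid's own x axis and vertical above 1.5908 rad and x of the grasp point in the frame of edge_mid above 0.04 m and ((x of edge_mid in the frame of frame_1_face between -0.012 and 0.012 m and y of edge_mid in the frame of frame_1_face between -0.01 and 0.01 m and z of edge_mid in the frame of frame_1_face below 0.025 m and angle between the x axis of edge_mid and the x axis of frame_1_face, either way round below 0.15 rad and contact force between straightedge and frame_1 between 1 and 12 N) or (x of edge_mid in the frame of frame_2_face between -0.012 and 0.012 m and y of edge_mid in the frame of frame_2_face between -0.01 and 0.01 m and z of edge_mid in the frame of frame_2_face below 0.025 m and angle between the x axis of edge_mid and the x axis of frame_2_face, either way round below 0.15 rad and contact force between straightedge and frame_2 between 1 and 12 N))), for 0.4 s.
2. then the plain end is pressed, the straightedge rocks over and that end bears on the rim (steady, 1 to 12 N) (angle between edge_mid's own x axis and vertical below 1.5508 rad and x of the grasp point in the frame of edge_mid below -0.04 m and ((x of edge_mid in the frame of frame_1_face between -0.012 and 0.012 m and y of edge_mid in the frame of frame_1_face between -0.01 and 0.01 m and z of edge_mid in the frame of frame_1_face below 0.025 m and angle between the x axis of edge_mid and the x axis of frame_1_face, either way round below 0.15 rad and contact force between straightedge and frame_1 between 1 and 12 N) or (x of edge_mid in the frame of frame_2_face between -0.012 and 0.012 m and y of edge_mid in the frame of frame_2_face between -0.01 and 0.01 m and z of edge_mid in the frame of frame_2_face below 0.025 m and angle between the x axis of edge_mid and the x axis of frame_2_face, either way round below 0.15 rad and contact force between straightedge and frame_2 between 1 and 12 N))), for 0.4 s.
At the end, for the whole second after the job is handed in: The straightedge is at rest on the frame with the proud boss (its centre point 15.5 to 25 mm above rim level; 14 mm on the sound frame), leaning less than 0.08 rad, centred within 12 mm along and 10 mm across the frame, its length within 0.15 rad of the frame's (((x of edge_mid in the frame of frame_1_face between -0.012 and 0.012 m and y of edge_mid in the frame of frame_1_face between -0.01 and 0.01 m and z of edge_mid in the frame of frame_1_face between 0.0155 and 0.025 m and angle between the x axis of edge_mid and the x axis of frame_1_face, either way round below 0.15 rad) or (x of edge_mid in the frame of frame_2_face between -0.012 and 0.012 m and y of edge_mid in the frame of frame_2_face between -0.01 and 0.01 m and z of edge_mid in the frame of frame_2_face between 0.0155 and 0.025 m and angle between the x axis of edge_mid and the x axis of frame_2_face, either way round below 0.15 rad)) and angle between edge_mid's own z axis and vertical below 0.08 rad and linear speed of straightedge below 0.02 m/s); the robot touches nothing.
It fails at once if the straightedge bears on a frame with more than 30 N (contact force between straightedge and frame_1 above 30 N or contact force between straightedge and frame_2 above 30 N).
It fails at once if a bystander is moved by more than 20 mm (distance of any of tray, screwdriver, lens, spudger, jar, back_cover, mug from where it was at the start of the episode above 0.02 m).
It also fails if it takes over 72 s, if anything falls off the work surface, if the arm or the gripper's body presses on something with over 40 N, if the wrist force passes 120 N, or if a joint passes its speed limit or range.

## Working session

There is one attempt and no reset: what is moved stays moved. The work goes in short steps, Python scripts to look and compute and a tool call to move; the robot and the scene stay as the last step left them, time stands still between calls to the robot, and variables do not carry over. Pictures are saved under pics/ and viewed, at most 10 in all, crops included, and the job is handed in when it is done.

Besides the shell and the picture viewer there is one more tool, called after "Emit:" in YAML: its name, and indented under it one key for each argument. send_rows: Moves the arm, as the interface text tells. Its arguments: {"type":"object","properties":{"deltas":{"type":"string"},"newtons":{"type":"number"}},"required":["deltas"]}

```bash
ls; mkdir -p pics; cat > h.py <<'E'
import numpy as np, cv2
from rig import robot
def cam(n):
    c=robot.camera(n); c['f']=200/np.tan(np.radians(c['fovy'])/2); c['R']=cv2.Rodrigues(np.array(c['rvec'],float))[0]; c['t']=np.array(c['tvec'],float).ravel(); return c
def pts(c,mask=None):
    v,u=np.nonzero((c['depth']>0) if mask is None else (mask&(c['depth']>0)))
    d=c['depth'][v,u]; P=np.c_[(u-c['cx'])/c['f']*d,(v-c['cy'])/c['f']*d,d]
    return (P-c['t'])@c['R'], u, v
def proj(c,P):
    q=np.atleast_2d(P)@c['R'].T+c['t']; return np.c_[c['f']*q[:,0]/q[:,2]+c['cx'],c['f']*q[:,1]/q[:,2]+c['cy']]
def save(n,im): cv2.imwrite('pics/'+n,cv2.cvtColor(np.ascontiguousarray(im),cv2.COLOR_RGB2BGR))
E
python3 - <<'E'
from h import *
np.set_printoptions(precision=4,suppress=True)
o=robot.get_obs(); print(o['position'],o['tool_rot'],o['time'],o['ft_force'])
for n in ['top','scene']:
    c=cam(n); save(n+'0.png',c['image'])
    for th in ['edge_mid','frame_1','edge_hole_end','frame_1_face']:
        for r in robot.cut_out(n,th)[:6]:
            P,u,v=pts(c,r['region']); 
            if len(P): print(n,th,round(r['p'],2),np.round(r['box']),np.median(P,0),np.percentile(P[:,2],98), cv2.minAreaRect(P[:,:2].astype(np.float32)))
E
```

```text
pics
[ 0.2563 -0.5694  0.2913] [ 0.9777  0.2098 -0.     -0.0011] 0.0 [-0.356   0.2038 -0.481 ]
top edge_mid 0.95 [196. 187. 236. 236.] [0.5023 0.299  0.0066] 0.02961958221165393 ((0.5050733685493469, 0.3027155101299286), (0.02650151588022709, 0.16346077620983124), 54.51029586791992)
top edge_mid 0.81 [217. 251. 233. 312.] [0.3087 0.267  0.0059] 0.02954951352570143 ((0.30864042043685913, 0.2701480984687805), (0.02955343760550022, 0.16630886495113373), 85.47313690185547)
top frame_1 0.89 [452. 205. 493. 268.] [ 0.422  -0.4289  0.0157] 0.024863892079384546 ((0.4241764545440674, -0.4349832832813263), (0.17269648611545563, 0.09215618669986725), 6.0642266273498535)
top frame_1 0.8 [392. 171. 424. 229.] [ 0.5261 -0.2526  0.0159] 0.025049883584648464 ((0.5310803055763245, -0.25779837369918823), (0.092824786901474, 0.17199239134788513), 86.41695404052734)
top frame_1 0.61 [319. 163. 352. 224.] [ 0.5559 -0.0501  0.0159] 0.024969933836370806 ((0.558573305606842, -0.049873221665620804), (0.08588584512472153, 0.17244714498519897), 79.35501861572266)
top edge_hole_end 0.8 [221. 251. 235. 309.] [0.
[... 2388 characters left out ...]
 ((0.5035765171051025, 0.30227038264274597), (0.03184685856103897, 0.1647576242685318), 53.99595642089844)
scene edge_hole_end 0.35 [226. 148. 282. 188.] [ 0.5471 -0.2442  0.0135] 0.02195279606849389 ((0.5343211889266968, -0.2621418237686157), (0.10582615435123444, 0.16884227097034454), 85.8558120727539)
scene edge_hole_end 0.34 [425. 314. 486. 367.] [0.6568 0.4768 0.0454] 0.08508121586346254 ((0.6528986692428589, 0.4911785125732422), (0.08762820810079575, 0.11616495251655579), 41.55339813232422)
scene frame_1_face 0.78 [223. 147. 284. 188.] [ 0.5438 -0.2442  0.0133] 0.02198785528864621 ((0.5262300968170166, -0.2612904906272888), (0.10915916413068771, 0.18764355778694153), 84.39503479003906)
```

```bash
python3 - <<'E'
import cv2
a=cv2.imread('pics/top0.png')[140:330,170:520]; cv2.imwrite('pics/a.png',cv2.resize(a,(800,434),interpolation=cv2.INTER_CUBIC))
E
```

```text
(no output)
```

View pics/a.png

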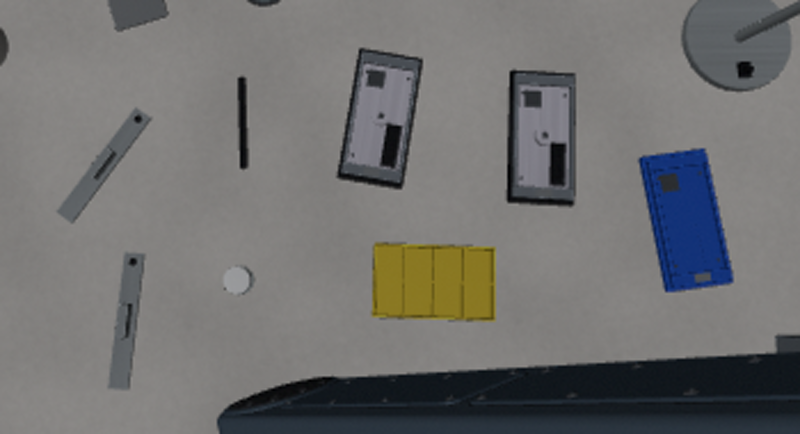

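```bash
cat >> h.py <<'E'
from scipy.spatial.transform import Rotation as Ro
def plan(p,yaw,n,start=None,long=0):
    """rows from current to TCP p, tool x at yaw deg, tool down"""
    o=robot.get_obs(); p0=np.array(o['position']); y0=Ro.from_quat(o['tool_rot']).as_matrix()[:,0]; y0=np.degrees(np.arctan2(y0[1],y0[0]))
    if start: p0,y0=np.array(start[0]),start[1]
    d=(yaw-y0+180)%360-180+long; D=(np.array(p)-p0)/n*1000
    print('yaw now',round(y0,2),'turn',round(d,2))
    out=[]
    for i in range(n):
        a=np.radians(y0+d*i/n); x=np.array([np.cos(a),np.sin(a),0]); y=np.array([np.sin(a),-np.cos(a),0])
        out.append(f"{D@x:.1f} {D@y:.1f} {-D[2]:.1f} 0 0 {-d/n:.2f} G")
    for i in range(0,n,10): print('; '.join(out[i:i+10]))
E
python3 -c "
from h import *
plan([.505,.302,.29],144.5,18)"
```

```text
yaw now 24.22 turn 120.28
32.5 -38.5 0.1 0 0 -6.68 G; 36.7 -34.5 0.1 0 0 -6.68 G; 40.5 -30.0 0.1 0 0 -6.68 G; 43.7 -25.0 0.1 0 0 -6.68 G; 46.3 -19.8 0.1 0 0 -6.68 G; 48.3 -14.3 0.1 0 0 -6.68 G; 49.6 -8.6 0.1 0 0 -6.68 G; 50.3 -2.7 0.1 0 0 -6.68 G; 50.3 3.2 0.1 0 0 -6.68 G; 49.6 9.0 0.1 0 0 -6.68 G
48.2 14.7 0.1 0 0 -6.68 G; 46.1 20.2 0.1 0 0 -6.68 G; 43.5 25.4 0.1 0 0 -6.68 G; 40.2 30.3 0.1 0 0 -6.68 G; 36.4 34.8 0.1 0 0 -6.68 G; 32.1 38.8 0.1 0 0 -6.68 G; 27.4 42.3 0.1 0 0 -6.68 G; 22.3 45.2 0.1 0 0 -6.68 G
```

Picture: two straightedges, one at top pixel (216,212) and 0.59 m from the base, the other at (225,281) and 0.41 m away. I choose the farther one at (216,212), whose hole end is up-right. The grey frames are at (336,194), which is frame_2, and (407,200), which is frame_1; the blue one at (472,236) is a look-alike. I'll check the choice in a close wrist crop.

Emit:
send_rows:
  deltas: "32 -38 0 0 0 -6.7 1; 37 -34 0 0 0 -6.7 1; 40 -30 0 0 0 -6.7 1; 44 -25 0 0 0 -6.7 1; 46 -20 0 0 0 -6.7 1; 48 -14 0 0 0 -6.7 1; 50 -9 0 0 0 -6.7 1; 50 -3 0 0 0 -6.7 1; 50 3 0 0 0 -6.7 1"

```text
time: 1.62
position: [0.3796, -0.1339, 0.2926]
tool_rot: [0.739, 0.674, 0.0, 0.001]
ft_force: [0.4, -0.3, 0.0]
grip_width: 0.0868
grip_force: 0.0
```

```bash
python3 - <<'E'
from h import *
c=cam('wrist'); np.savez('w1.npz',**c); save('w1.png',c['image'])
print([ (r['p'],r['box']) for r in robot.cut_out('wrist','frame_1')])
o=robot.get_obs(); print(o['position'],o['time'])
plan([.505,.302,.29],144.5,9)
E
```

```text
[(0.64, [382.2, 221.3, 530.9, 275.0]), (0.62, [400.4, 27.6, 575.9, 127.5])]
[ 0.3787592  -0.13093554  0.29226801] 1.725
yaw now 84.92 turn 59.58
49.2 9.7 0.3 0 0 -6.62 G; 47.7 15.3 0.3 0 0 -6.62 G; 45.6 20.7 0.3 0 0 -6.62 G; 42.9 25.8 0.3 0 0 -6.62 G; 39.7 30.6 0.3 0 0 -6.62 G; 35.9 35.0 0.3 0 0 -6.62 G; 31.6 38.9 0.3 0 0 -6.62 G; 26.9 42.3 0.3 0 0 -6.62 G; 21.9 45.1 0.3 0 0 -6.62 G
```

Emit:
send_rows:
  deltas: "49 10 0 0 0 -6.6 1; 48 15 0 0 0 -6.6 1; 46 21 0 0 0 -6.6 1; 43 26 0 0 0 -6.6 1; 40 31 0 0 0 -6.6 1; 36 35 0 0 0 -6.6 1; 32 39 0 0 0 -6.6 1; 27 42 0 0 0 -6.6 1; 22 45 0 0 0 -6.6 1; 0 0 0 0 0 0 1"

```text
time: 2.98
position: [0.5105, 0.3004, 0.2922]
tool_rot: [0.308, 0.951, 0.001, 0.001]
ft_force: [-0.6, -0.3, 0.3]
grip_width: 0.0871
grip_force: 0.0
```

```bash
python3 - <<'E'
from h import *
np.set_printoptions(precision=4,suppress=True)
c=dict(np.load('w1.npz')); P,u,v=pts(c)
m=(P[:,2]>.015)&(P[:,2]<.04)
for f in [(.53,-.256),(.558,-.05)]:
    k=m&(np.hypot(P[:,0]-f[0],P[:,1]-f[1])<.1); r=cv2.minAreaRect(P[k][:,:2].astype(np.float32)); print(r)
    C=np.array(r[0]); d=np.hypot(*(P[:,:2]-C).T)
    print('boss z',np.percentile(P[d<.009,2],[10,50,90]),(d<.009).sum())
    a=np.radians(r[2]); 
    if r[1][0]<r[1][1]: a+=np.pi/2
    l=(P[:,:2]-C)@[np.cos(a),np.sin(a)]; w=(P[:,:2]-C)@[-np.sin(a),np.cos(a)]
    for s in (1,-1):
        k=(abs(l*s-.073)<.005)&(abs(w)<.03); print('rail z',np.percentile(P[k,2],[10,50,90]),k.sum())
c=cam('wrist'); save('w2.png',c['image']); np.savez('w2.npz',**c)
P,u,v=pts(c)
for r in robot.cut_out('wrist','edge_mid'): 
    Q,_,_=pts(c,r['region']); k=abs(Q[:,2]-.006)<.004; print(r['p'],r['box'],cv2.minAreaRect(Q[k][:,:2].astype(np.float32)))
    k=(Q[:,2]>.02)&(Q[:,2]<.035); print('block',k.sum(),np.median(Q[k,2]),cv2.minAreaRect(Q[k][:,:2].astype(np.float32)))
print(robot.get_obs()['position'])
E
```

```text
((0.5321193337440491, -0.24520598351955414), (0.05509383976459503, 0.16041408479213715), 85.73464965820312)
boss z [0.0145 0.0197 0.0255] 216
rail z [0.0163 0.0217 0.0227] 374
rail z [0.0124 0.0214 0.0226] 155
((0.5597756505012512, -0.04987432062625885), (0.0762849822640419, 0.1611086130142212), 79.29774475097656)
boss z [0.0199 0.021  0.0219] 266
rail z [0.0208 0.0218 0.0227] 628
rail z [0.0207 0.0217 0.0226] 598
0.95 [306.4, 91.0, 331.2, 238.7] ((0.5042246580123901, 0.3011783957481384), (0.024022899568080902, 0.16299891471862793), 54.143707275390625)
block 412 0.02760454525980746 ((0.5037938952445984, 0.3011377155780792), (0.010970773175358772, 0.039830151945352554), 53.85226821899414)
0.59 [145.2, 0.0, 236.5, 113.1] ((0.3296835124492645, 0.2665041387081146), (0.024612193927168846, 0.12636592984199524), 84.5627212524414)
block 662 0.027667097074129912 ((0.311148464679718, 0.26830020546913147), (0.012289592064917088, 0.04025711119174957), 84.41166687011719)
[0.509  0.2976 0.2919]
```

View pics/w2.png

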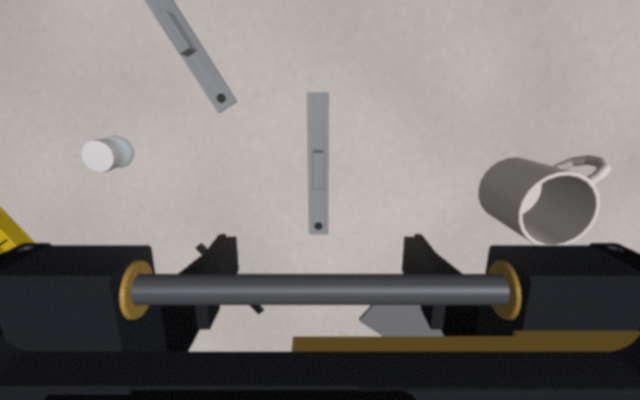

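The wrist picture shows the chosen straightedge at (318,165) with its hole at (318,226). The near one is up-left, the mug is at (540,195) and the jar at (107,153). Depth gives frame_2's boss about 1 mm below its rim, which is sound, and frame_1's as probably proud.

```bash
python3 -c "
from h import *
plan([.504,.3011,.13],144.0,5)"
```

```text
yaw now 143.89 turn 0.11
1.2 -0.0 32.4 0 0 -0.02 G; 1.2 -0.0 32.4 0 0 -0.02 G; 1.2 -0.0 32.4 0 0 -0.02 G; 1.2 -0.0 32.4 0 0 -0.02 G; 1.2 -0.0 32.4 0 0 -0.02 G
```

Emit:
send_rows:
  deltas: "2 0 40 0 0 0 0.6; 2 0 40 0 0 0 0.6; 2 0 40 0 0 0 0.6; 0 0 40 0 0 0 0.6; 0 0 30 0 0 0 0.6; 0 0 14 0 0 0 0.6; 0 0 0 0 0 0 0.6; 0 0 0 0 0 0 0.6"

```text
time: 4.08
position: [0.505, 0.3015, 0.0895]
tool_rot: [0.31, 0.951, 0.001, 0.001]
ft_force: [0.8, 1.0, 0.9]
grip_width: 0.0521
grip_force: 0.0
```

```bash
python3 - <<'E'
from h import *
c=cam('wrist'); P,u,v=pts(c)
o=robot.get_obs(); p=np.array(o['position']); R=Ro.from_quat(o['tool_rot']).as_matrix()
Q=(P-p)@R; k=(P[:,2]>.022)&(P[:,2]<.034)&(abs(Q[:,0])<.06)&(abs(Q[:,1])<.02)
print(p,R[:,2],k.sum(),cv2.minAreaRect((Q[k][:,:2]*1000).astype(np.float32)))
plan([.504,.3011,.079],144,1); save('w3.png',c['image'])
E
```

```text
[0.50502226 0.30173054 0.08967514] [ 2.52562201e-03  8.93095713e-04 -9.99996412e-01] 1307 ((6.744515419006348, -0.6052436828613281), (11.952777862548828, 28.302953720092773), 89.50567626953125)
yaw now 143.9 turn 0.1
0.5 -1.1 10.7 0 0 -0.10 G
```

Emit:
send_rows:
  deltas: "0 -0.7 8 0 0 0 0.6; 0 0 2.5 0 0 0 0.6; 0 0 0 0 0 0 0.3; 0 0 0 0 0 0 0; 0 0 0 0 0 0 0; 0 0 0 0 0 0 0; 0 0 0 0 0 0 0; 0 0 0 0 0 0 0"
  newtons: 30

```text
time: 5.12
position: [0.504, 0.3013, 0.0778]
tool_rot: [0.31, 0.951, 0.0, 0.0]
ft_force: [0.2, 0.8, -0.6]
grip_width: 0.0116
grip_force: 30.0
```

Emit:
send_rows:
  deltas: "0 0 -10 0 0 0 0; 0 0 -40 0 0 0 0; 0 0 -60 0 0 0 0; 0 0 -60 0 0 0 0; 0 0 -40 0 0 0 0"

```text
time: 5.75
position: [0.5037, 0.3011, 0.2911]
tool_rot: [0.31, 0.951, 0.001, 0.001]
ft_force: [0.9, 0.2, -2.2]
grip_width: 0.0119
grip_force: 30.0
```

```bash
python3 -c "
from h import *
plan([.59,-.17,.288],176,11)"
```

```text
yaw now 143.93 turn 32.07
-31.6 -30.0 0.3 0 0 -2.92 G; -30.0 -31.6 0.3 0 0 -2.92 G; -28.3 -33.0 0.3 0 0 -2.92 G; -26.6 -34.4 0.3 0 0 -2.92 G; -24.8 -35.8 0.3 0 0 -2.92 G; -23.0 -37.0 0.3 0 0 -2.92 G; -21.1 -38.1 0.3 0 0 -2.92 G; -19.1 -39.1 0.3 0 0 -2.92 G; -17.1 -40.0 0.3 0 0 -2.92 G; -15.0 -40.9 0.3 0 0 -2.92 G
-12.9 -41.6 0.3 0 0 -2.92 G
```

Emit:
send_rows:
  deltas: "-32 -30 0 0 0 -2.9 0; -30 -32 0 0 0 -2.9 0; -28 -33 0 0 0 -2.9 0; -27 -34 0 0 0 -2.9 0; -25 -36 0 0 0 -2.9 0; -23 -37 0 0 0 -2.9 0; -21 -38 0 0 0 -2.9 0; -19 -39 0 0 0 -2.9 0; -17 -40 0 0 0 -2.9 0; -15 -41 0 0 0 -2.9 0"

```text
time: 7.0
position: [0.581, -0.1287, 0.2878]
tool_rot: [0.061, 0.998, 0.0, -0.001]
ft_force: [1.4, -0.9, -2.4]
grip_width: 0.0115
grip_force: 30.0
```

Emit:
send_rows:
  deltas: "-13 -42 0 0 0 -2.9 0; 0 0 0 0 0 0 0; 0 0 0 0 0 0 0; 0 0 0 0 0 0 0"

```text
time: 7.5
position: [0.5889, -0.1694, 0.2876]
tool_rot: [0.036, 0.999, 0.0, -0.001]
ft_force: [-0.9, 0.8, -2.5]
grip_width: 0.0119
grip_force: 30.0
```

```bash
cat > m.py <<'E'
from h import *
import sys
np.set_printoptions(precision=4,suppress=True)
c=cam('wrist'); save(sys.argv[1],c['image']); P,u,v=pts(c)
o=robot.get_obs(); p=np.array(o['position']); R=Ro.from_quat(o['tool_rot']).as_matrix(); print(p,o['ft_force'])
Q=(P-p)@R
# held bar in tool frame
k=(Q[:,2]>.06)&(Q[:,2]<.085)&(abs(Q[:,1])<.03)&(abs(Q[:,0])<.1)
print('bar pts',k.sum(),'x',np.percentile(Q[k,0],[1,99]),'y',np.percentile(Q[k,1],[2,98]),'z',np.median(Q[k,2]))
for f in [(.53,-.252),(.559,-.05)]:
    k=(abs(P[:,2]-.0218)<.0025)&(np.hypot(P[:,0]-f[0],P[:,1]-f[1])<.098)
    if k.sum()<300: continue
    r=cv2.minAreaRect(P[k][:,:2].astype(np.float32)); C=np.array(r[0])
    a=np.radians(r[2]+(90 if r[1][0]<r[1][1] else 0)); l=(P[:,:2]-C)@[np.cos(a),np.sin(a)]; w=(P[:,:2]-C)@[-np.sin(a),np.cos(a)]
    print(r,'yaw',np.degrees(a))
    d=np.hypot(l,w)<.009; b=(np.hypot(l,w)<.014)&(P[:,2]>.0235)&(P[:,2]<.03); print('boss',np.percentile(P[d,2],[10,50,90]),b.sum(),P[b].mean(0) if b.sum() else '')
    for s in (1,-1):
        k=(abs(l*s-.073)<.005)&(abs(w)<.03); print('rail',np.percentile(P[k,2],[10,50,90]),k.sum())
E
python3 m.py w4.png
```

```text
[ 0.5891 -0.1694  0.2878] [-0.2311  0.1893 -2.1801]
bar pts 7882 x [-0.0509  0.0816] y [-0.0123  0.011 ] z 0.0721160715548893
((0.5310350656509399, -0.25711700320243835), (0.07685554027557373, 0.1590423732995987), 85.83428192138672) yaw 175.83428192138672
boss [0.0239 0.0248 0.0259] 413 [ 0.5314 -0.2569  0.0249]
rail [0.021  0.0219 0.0229] 666
rail [0.0209 0.0219 0.0228] 459
((0.5598438382148743, -0.05093197152018547), (0.0766855999827385, 0.16017161309719086), 79.37776184082031) yaw 169.3777618408203
boss [0.0198 0.0209 0.0218] 0 
rail [0.0207 0.0217 0.0227] 644
rail [0.0206 0.0216 0.0226] 457
```

View pics/w4.png

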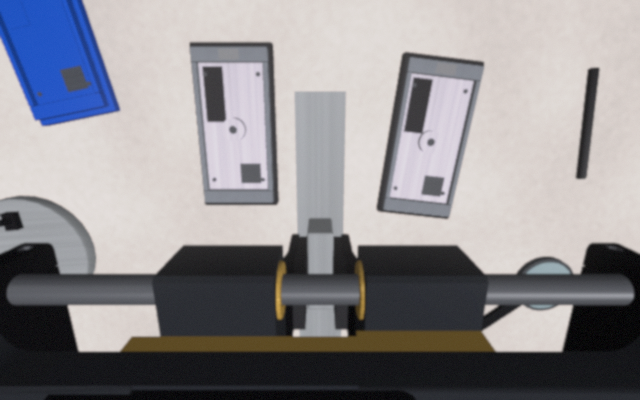

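Picture: frame_1 is at (235,125) and frame_2 at (430,135), with the bar held straight and central. The boss on frame_1 stands 3 mm proud and the one on frame_2 sits 1 mm low, so I place it on frame_1.

```bash
python3 -c "
from h import *
plan([.531,-.257,.2],175.8,4)"
```

```text
yaw now 175.91 turn -0.11
12.9 -22.9 21.9 0 0 0.03 G; 12.9 -22.9 21.9 0 0 0.03 G; 12.9 -22.9 21.9 0 0 0.03 G; 12.9 -22.9 21.9 0 0 0.03 G
```

Emit:
send_rows:
  deltas: "13 -23 22 0 0 0 0; 13 -23 22 0 0 0 0; 13 -23 22 0 0 0 0; 13 -23 22 0 0 0 0; 0 0 35 0 0 0 0; 0 0 35 0 0 0 0; 0 0 15 0 0 0 0; 0 0 0 0 0 0 0; 0 0 0 0 0 0 0"

```text
time: 8.68
position: [0.5319, -0.2591, 0.116]
tool_rot: [0.036, 0.999, -0.001, 0.001]
ft_force: [-0.4, 0.1, -2.1]
grip_width: 0.0114
grip_force: 30.0
```

```bash
python3 m.py w5.png; python3 -c "
from h import *
plan([.531,-.257,.105],175.8,1)"
```

```text
[ 0.5319 -0.2592  0.1162] [-0.457  -0.6079 -2.4227]
bar pts 7884 x [-0.051   0.0814] y [-0.0122  0.0111] z 0.07219283076985628
((0.52753084897995, -0.2564942240715027), (0.07635345309972763, 0.15061424672603607), 85.76325988769531) yaw 175.7632598876953
boss [0.0616 0.0663 0.0962] 7 [ 0.5282 -0.2457  0.0247]
rail [0.0136 0.023  0.0443] 2201
rail [0.0208 0.0216 0.0223] 84
((0.5231243371963501, -0.08020424097776413), (0.006818384397774935, 0.05254364758729935), 80.2515869140625) yaw 170.2515869140625
boss [0.0015 0.0125 0.0215] 0 
rail [-0.0013 -0.0004  0.0005] 958
rail [0.0104 0.0115 0.0126] 24
yaw now 175.86 turn -0.06
1.1 2.1 11.2 0 0 0.06 G
```

Emit:
send_rows:
  deltas: "1 2 6 0 0 0 0; 0 0 4 0 0 0 0; 0 0 0 0 0 0 0; 0 0 1 0 0 0 0; 0 0 0 0 0 0 0; 0 0 1 0 0 0 0; 0 0 0 0 0 0 0"

```text
time: 9.6
position: [0.5302, -0.2569, 0.1028]
tool_rot: [0.036, 0.999, -0.0, 0.0]
ft_force: [-0.3, -0.6, -2.1]
grip_width: 0.0118
grip_force: 30.0
```

Emit:
send_rows:
  deltas: "0 0 0.7 0 0 0 0; 0 0 0 0 0 0 0; 0 0 0 0 0 0 0"

```text
time: 9.98
position: [0.5301, -0.2568, 0.1028]
tool_rot: [0.036, 0.999, -0.0, 0.0]
ft_force: [-0.4, 0.3, 5.7]
grip_width: 0.0119
grip_force: 30.0
```

Emit:
send_rows:
  deltas: "0 0 0.7 0 0 0 0; 0 0 0 0 0 0 0; 0 0 0 0 0 0 0"

```text
time: 10.35
position: [0.5302, -0.2568, 0.1028]
tool_rot: [0.036, 0.999, -0.0, 0.0]
ft_force: [-2.8, 1.2, 11.3]
grip_width: 0.0117
grip_force: 30.0
```

Emit:
send_rows:
  deltas: "0 0 -1.1 0 0 0 0; 0 0 0 0 0 0 0; 0 0 0 0 0 0 0.35; 0 0 0 0 0 0 0.35; 0 0 0 0 0 0 0.35; 0 0 0 0 0 0 0.35; 0 0 -20 0 0 0 0.35; 0 0 -20 0 0 0 0.35; 0 0 -20 0 0 0 0.35; 0 0 0 0 0 0 0.35"

```text
time: 11.6
position: [0.5309, -0.2573, 0.1638]
tool_rot: [0.036, 0.999, -0.001, 0.002]
ft_force: [0.3, -0.4, 0.0]
grip_width: 0.0306
grip_force: 0.0
```

```bash
cat > b.py <<'E'
from h import *
import sys
np.set_printoptions(precision=4,suppress=True)
c=cam('wrist'); save(sys.argv[1],c['image']); P,u,v=pts(c)
o=robot.get_obs(); p=np.array(o['position']); R=Ro.from_quat(o['tool_rot']).as_matrix(); print(p,o['ft_force'],R[:,2])
C=np.array([.531,-.257]); e=np.array([np.cos(np.radians(175.8)),np.sin(np.radians(175.8))]); n=np.array([-e[1],e[0]])
l=(P[:,:2]-C)@e; w=(P[:,:2]-C)@n
k=(abs(l)<.1)&(abs(w)<.035)&(P[:,2]>.0275)&(P[:,2]<.037)
r=cv2.minAreaRect(P[k][:,:2].astype(np.float32)); print('bar',r,'l',np.percentile(l[k],[.5,99.5])*1e3,'w',np.percentile(w[k],[1,99])*1e3)
for s in np.arange(-.08,.081,.02):
    q=k&(abs(l-s)<.006)&(abs(w)<.008); 
    if q.sum()>20: print(round(s,3),q.sum(),np.median(P[q,2]))
k=(abs(l)<.03)&(abs(w)<.02)&(P[:,2]>.046)&(P[:,2]<.06); print('block',k.sum(),np.median(P[k],0),np.percentile(l[k],[1,99])*1e3,np.percentile(w[k],[1,99])*1e3)
E
python3 b.py w6.png
```

```text
[ 0.5303 -0.2569  0.1628] [ 0.1207  0.3638 -0.2089] [ 0.0011 -0.0008 -1.    ]
bar ((0.5299798250198364, -0.25771090388298035), (0.024056164547801018, 0.16384752094745636), 85.80152130126953) l [-79.7849  82.8252] w [-11.0171  12.6335]
-0.08 148 0.03075932393043032
-0.04 306 0.030675089114740463
-0.02 60 0.03063779906200445
0.0 68 0.03071055546277523
0.02 257 0.03076720773243383
0.04 428 0.030771415632306932
0.06 431 0.030820246106917044
0.08 374 0.030823868124035893
block 1091 [ 0.5284 -0.2575  0.0527] [-18.311   21.0016] [-4.8337  6.3203]
```

View pics/w6.png

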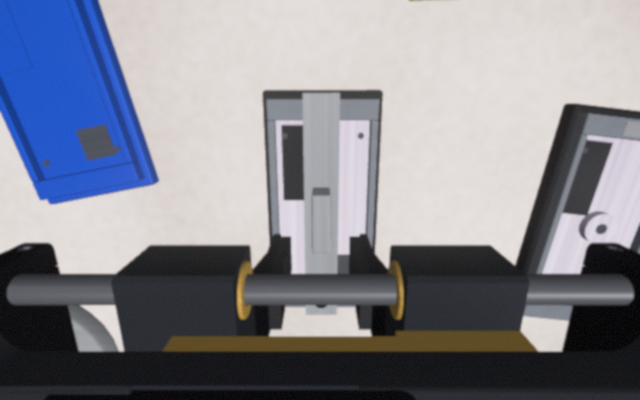

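The bar rests level at 30.8 mm and within 2 mm of centre on frame_1; the hole end is at image (322,303), on the tool's −x side. Now I press the hole end.

```bash
python3 -c "
from h import *
plan([.5918,-.2622,.112],175.8,2)"
```

```text
yaw now 175.82 turn -0.02
-30.9 -0.4 25.4 0 0 0.01 G; -30.9 -0.4 25.4 0 0 0.01 G
```

Emit:
send_rows:
  deltas: "-31 -0.5 0 0 0 0 0; -31 -0.5 0 0 0 0 0; 0 0 20 0 0 0 0; 0 0 20 0 0 0 0; 0 0 10 0 0 0 0; 0 0 0 0 0 0 0; 0 0 0 0 0 0 0; 0 0 0 0 0 0 0"

```text
time: 12.65
position: [0.5921, -0.2626, 0.1133]
tool_rot: [0.036, 0.999, -0.0, 0.001]
ft_force: [0.2, -0.5, -0.4]
grip_width: 0.0005
grip_force: 0.0
```

```bash
python3 b.py w7.png; python3 -c "
from h import *
plan([.5918,-.2622,.104],175.8,1)"
```

```text
[ 0.5922 -0.2626  0.1133] [-0.4988 -0.5047 -0.2176] [ 0.0013 -0.0009 -1.    ]
bar ((0.5313547849655151, -0.2576259672641754), (0.024100685492157936, 0.12296068668365479), 85.74203491210938) l [-57.004   60.5163] w [-11.2113  12.4223]
-0.06 93 0.0306435401899685
-0.04 606 0.030742984118875674
-0.02 212 0.03081411599179139
0.0 102 0.030770099000682703
0.02 366 0.0307418911628698
0.04 907 0.0307536946217933
0.06 565 0.03070873630955064
block 2382 [ 0.5287 -0.2574  0.0527] [-18.3504  20.466 ] [-5.2898  6.4502]
yaw now 175.82 turn -0.02
0.4 0.3 9.3 0 0 0.02 G
```

Emit:
send_rows:
  deltas: "0 0 6 0 0 0 0; 0 0 4 0 0 0 0; 0 0 1 0 0 0 0; 0 0 1 0 0 0 0; 0 0 0 0 0 0 0; 0 0 0 0 0 0 0"

```text
time: 13.45
position: [0.5919, -0.2623, 0.1006]
tool_rot: [0.036, 0.999, -0.0, 0.0]
ft_force: [-0.3, 0.4, -0.1]
grip_width: 0.0
grip_force: 0.3
```

Emit:
send_rows:
  deltas: "0 0 0.7 0 0 0 0; 0 0 0.7 0 0 0 0; 0 0 0 0 0 0 0; 0 0 0 0 0 0 0"

```text
time: 13.95
position: [0.592, -0.2624, 0.0993]
tool_rot: [0.036, 0.999, -0.0, 0.0]
ft_force: [-1.4, -0.1, 3.1]
grip_width: 0.0002
grip_force: 1.3
```

Emit:
send_rows:
  deltas: "0 0 0.2 0 0 0 0; 0 0 0 0 0 0 0; 0 0 0 0 0 0 0"

```text
time: 14.32
position: [0.592, -0.2624, 0.0992]
tool_rot: [0.036, 0.999, -0.0, 0.0]
ft_force: [-0.4, -0.1, 4.3]
grip_width: 0.0001
grip_force: 2.6
```

Emit:
send_rows:
  deltas: "0 0 0 0 0 0 0; 0 0 0 0 0 0 0; 0 0 0 0 0 0 0; 0 0 0 0 0 0 0; 0 0 0 0 0 0 0; 0 0 0 0 0 0 0; 0 0 0 0 0 0 0; 0 0 0 0 0 0 0; 0 0 0 0 0 0 0; 0 0 0 0 0 0 0"

```text
time: 15.58
position: [0.592, -0.2623, 0.0992]
tool_rot: [0.036, 0.999, -0.0, 0.0]
ft_force: [-0.4, -0.5, 5.4]
grip_width: 0.0003
grip_force: 2.6
```

```bash
python3 b.py w8.png
```

```text
[ 0.592  -0.2624  0.0992] [-0.871   0.1585  5.8328] [ 0.0005 -0.0003 -1.    ]
bar ((0.5306435227394104, -0.2574988603591919), (0.024139173328876495, 0.11302913725376129), 85.49751281738281) l [-52.3584  56.3474] w [-11.3374  12.3348]
-0.04 692 0.029491646921340424
-0.02 141 0.03037186409186238
0.0 128 0.031217463195951048
0.02 522 0.03210355670371161
0.04 1121 0.032919264963314286
0.06 281 0.03352828779090289
block 2823 [ 0.5298 -0.2575  0.0532] [-19.3924  19.3114] [-5.3489  6.374 ]
```

It tips by 0.042 rad toward the hole end with about 5 N steady. Now the plain end.

Emit:
send_rows:
  deltas: "0 0 -1 0 0 0 0; 0 0 -1 0 0 0 0; 0 0 -2 0 0 0 0; 0 0 -20 0 0 0 0; 0 0 -30 0 0 0 0; 31 0 0 0 0 0 0; 31 0 0 0 0 0 0; 31 0 0 0 0 0 0; 31 0 0 0 0 0 0; 0 0 0 0 0 0 0"

```text
time: 16.88
position: [0.4663, -0.2527, 0.1538]
tool_rot: [0.037, 0.999, 0.001, -0.001]
ft_force: [0.8, 0.0, -0.1]
grip_width: 0.0008
grip_force: 0.0
```

Emit:
send_rows:
  deltas: "0 0 20 0 0 0 0; 0 0 20 0 0 0 0; 0 0 0 0 0 0 0; 0 0 0 0 0 0 0"

```text
time: 17.38
position: [0.4692, -0.2538, 0.1136]
tool_rot: [0.036, 0.999, -0.001, 0.001]
ft_force: [0.0, -0.5, 0.4]
grip_width: 0.0003
grip_force: 0.0
```

```bash
python3 b.py w9.png; python3 -c "
from h import *
plan([.4682,-.2532,.104],175.8,1)
c=cam('top'); P,u,v=pts(c); k=(abs(P[:,0]-.53)<.1)&(abs(P[:,1]+.257)<.02)&(P[:,2]>.05)&(P[:,2]<.058); print(k.sum(),P[k].mean(0))"
```

```text
[ 0.4691 -0.2538  0.1138] [-0.3257 -0.0073 -0.1976] [ 0.0018 -0.0015 -1.    ]
bar ((0.48897236585617065, -0.2547904849052429), (0.023686740547418594, 0.083017498254776), 85.38343811035156) l [ 2.2162 83.1772] w [-10.9812  12.4219]
0.08 496 0.03067169953383836
block 156 [ 0.5107 -0.2572  0.0523] [17.635  21.5519] [-4.1325  6.6809]
yaw now 175.84 turn -0.04
1.0 0.5 9.8 0 0 0.04 G
0 [nan nan nan]<string>:4: RuntimeWarning: Mean of empty slice.
  ret = um.true_divide(
```

Bar is level again and unmoved (end at +83 mm). I press the plain end in the same way.

Emit:
send_rows:
  deltas: "0 0 6 0 0 0 0; 0 0 4 0 0 0 0; 0 0 1 0 0 0 0; 0 0 1 0 0 0 0; 0 0 0.7 0 0 0 0; 0 0 0.7 0 0 0 0; 0 0 0 0 0 0 0; 0 0 0 0 0 0 0"

```text
time: 18.48
position: [0.4682, -0.2532, 0.0995]
tool_rot: [0.036, 0.999, 0.0, -0.0]
ft_force: [-0.3, 0.3, 0.5]
grip_width: 0.0007
grip_force: 0.3
```

Emit:
send_rows:
  deltas: "0 0 0.5 0 0 0 0; 0 0 0 0 0 0 0; 0 0 0 0 0 0 0"

```text
time: 18.85
position: [0.4682, -0.2533, 0.0991]
tool_rot: [0.036, 0.999, -0.0, 0.0]
ft_force: [-1.1, -0.2, 2.3]
grip_width: 0.0007
grip_force: 1.1
```

Emit:
send_rows:
  deltas: "0 0 0.3 0 0 0 0; 0 0 0 0 0 0 0; 0 0 0 0 0 0 0; 0 0 0 0 0 0 0; 0 0 0 0 0 0 0; 0 0 0 0 0 0 0; 0 0 0 0 0 0 0; 0 0 0 0 0 0 0; 0 0 0 0 0 0 0; 0 0 0 0 0 0 0"

```text
time: 20.1
position: [0.4682, -0.2533, 0.099]
tool_rot: [0.036, 0.999, -0.0, 0.0]
ft_force: [-0.9, 0.6, 4.3]
grip_width: 0.0006
grip_force: 2.7
```

```bash
python3 b.py w10.png
```

```text
[ 0.4682 -0.2533  0.099 ] [-1.6165  0.6434  4.8213] [ 0.0002 -0.0002 -1.    ]
bar ((0.48250922560691833, -0.2530001103878021), (0.02395419031381607, 0.07049176841974258), 88.2859115600586) l [14.7372 83.1155] w [-11.0513  12.5099]
0.02 83 0.03513100207848254
0.08 385 0.02813193461349805
  return _methods._mean(a, axis=axis, dtype=dtype,
  ret = um.true_divide(
Traceback (most recent call last):
  File "b.py", line 13, in <module>
    k=(abs(l)<.03)&(abs(w)<.02)&(P[:,2]>.046)&(P[:,2]<.06); print('block',k.sum(),np.median(P[k],0),np.percentile(l[k],[1,99])*1e3,np.percentile(w[k],[1,99])*1e3)
                                                                                                    ~~~~~~~~~~~~~^^^^^^^^^^^^^
IndexError: index -1 is out of bounds for axis 0 with size 0
```

The plain end has given way by 2.6 mm under a steady 4–5 N. I'll retreat and check.

Emit:
send_rows:
  deltas: "0 0 -1 0 0 0 0; 0 0 -1 0 0 0 0; 0 0 -2 0 0 0 0; 0 0 -20 0 0 0 0; 0 0 -40 0 0 0 0; -40 0 -40 0 0 0 0; -40 0 -40 0 0 0 0; -40 0 -20 0 0 0 0; 0 0 0 0 0 0 0; 0 0 0 0 0 0 0"

```text
time: 21.4
position: [0.5867, -0.2613, 0.2616]
tool_rot: [0.036, 0.999, 0.001, -0.001]
ft_force: [-0.6, 0.6, -0.1]
grip_width: 0.0002
grip_force: 0.0
```

```bash
python3 b.py w11.png; python3 -c "
from h import *
print(robot.get_obs()['time'])"
```

```text
[ 0.5862 -0.2613  0.2612] [-0.7239  0.1061 -0.696 ] [-0.0036  0.0021 -1.    ]
bar ((0.5299394130706787, -0.2578734755516052), (0.024057291448116302, 0.16366848349571228), 85.76570129394531) l [-80.2284  82.5956] w [-10.8829  12.7259]
-0.08 107 0.03067715829026374
-0.06 187 0.03076641884386993
-0.04 191 0.03068887024449682
-0.02 90 0.030659314136798038
0.0 40 0.030738695588423605
0.02 139 0.03063888297891618
0.04 252 0.03063822738773765
0.06 267 0.03061781529408746
0.08 197 0.03073910877306859
block 639 [ 0.5295 -0.2578  0.0527] [-18.3615  20.3761] [-4.8939  6.6792]
21.45
```

View pics/w11.png

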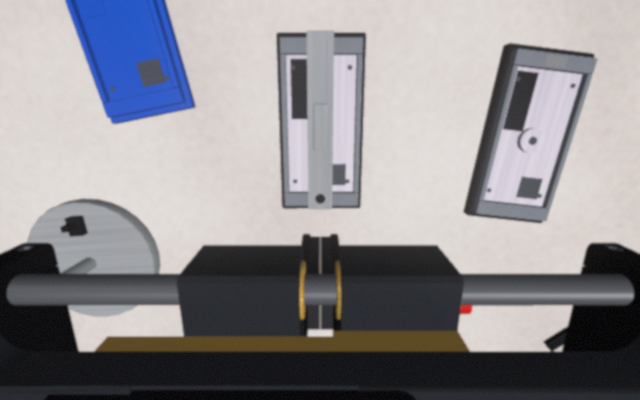

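The straightedge lies level, lengthwise and central on frame_1 at (320,120), with its hole end at (320,198). Nothing touches it, so I hand in.

```bash
python3 -c "
from rig import robot
print(robot.hand_in())"
```

```text
the job is handed in; nothing more can be done
None
```

The faulty frame is frame_1 (right-hand): the straightedge rocked there under about 5 N at the hole end, then the plain end, and was left lying on it level and central; I handed in at about 21 s. I judged frame_2 sound from camera depth alone (boss about 1 mm below its rim) and never pressed the straightedge on it.

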